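# Lock the polishing lathe's spindle for a wheel change

### The job

The polishing lathe has to be made safe for a wheel change. First throw its switch lever over to off (away from you), then take the lock pin from the tool block and stand it in the slanting lock bore so that it rides on the spindle; turn the felt wheel by hand until you feel the pin drop into the spindle's cross-hole, and push the pin fully home, its collar down on the rim of the bore. Leave the other two tools standing in the block and the spray bottle upright.

Things in the scene. Friction and masses are not known exactly. Their poses are not given: they have to be found in the camera images.
- lathe: Grey bench polishing lathe, fixed, 170 mm deep, 370 mm long. Origin on the bench straight below where the lock bore's axis meets the spindle axis (100 mm up). x: away from the robot; y: along the spindle towards the motor; z: up. Along y: felt wheel at -140 mm, bearing housing (94 mm diameter) -45 to 45, motor (136 mm diameter) 70 to 285, on it a 90 mm square box at 165 with the switch.
- switch_tip (a point): Centre of the 26 mm black ball on the end of the switch lever (10 mm steel rod) above the motor. It is 70 mm from the lever's hinge, which runs along the lathe's y axis, 222 mm above the bench, at x 0 and y 165 mm in the lathe's frame. The grey switch block it swings in (70 x 50 mm) ends about at the height of the hinge.
- switch (a joint): Switch lever angle, rad: 0 is on (leaning 0.5 rad towards the robot, lathe -x), 1.0 is fully off (leaning 0.5 rad away). About 1 N at the ball moves it; it stays where it is left.
- lock_boss: The lock bore: a round boss on the bearing housing, leaning 25 degrees from vertical towards the robot. Origin at the centre of its rim, 74 mm from the spindle axis, 167 mm above the bench; z points out of the bore along its axis (up and towards the robot), y along the spindle. Rim 41 mm across; a funnel 10 mm deep and 23 mm wide leads into the round 12 mm bore.
- bore_foot (a point): Point inside the bore, 48 mm below its rim, where the bore meets the spindle's surface (spindle 52 mm thick there). The spindle is cross-drilled right through, twice, at right angles, with 13 mm holes: a hole comes up every quarter turn. They are out of sight, nothing outside shows where they are, and none is lined up at the start.
- wheel_top (a point): Highest point of the felt wheel's rim, 175 mm above the bench; fixed to the lathe, so it does not turn with the wheel. The wheel is a plain grey disc, 150 mm diameter, 22 mm thick (11 mm either side of this point along the lathe's y), its axis 75 mm below. It turns endlessly either way with about 1 N at the rim; the dropped pin stops it.
- pin_knob (a point): Centre of the knob of the lock pin (z: from nose to knob). Knob: black cylinder 28 mm diameter, 40 mm long; then a steel collar 36 mm across, 6 mm thick; then a 10 mm round shank, 120 mm long, tapered nose; about 0.11 kg. From this point the top is 20 mm, the collar's underside 26 mm. At the start it stands upright in the tool block, this point 161 mm above the bench.
- pin_nose (a point): End of the pin's nose, 146 mm below the knob's centre. Riding on the spindle, the knob's centre is 98 mm out from the bore's rim. When a cross-hole lines up the pin drops about 54 to 62 mm by its own weight; then a snug bush grips it and it has to be pushed with about 10 N for the rest. Fully home, the collar is on the rim, the knob's centre 26 mm out, and it stays.
- block: Wooden tool block on the bench, heavy, 240 mm long (its x), 72 mm wide (y), 75 mm high, origin under its centre. Three 12 mm holes, 60 mm deep, 75 mm apart in a row along x, hold the lock pin, a screwdriver and a scriber in any order.
- driver_mid (a point): Middle (handle) of a screwdriver standing in the block: swelling dark wooden handle up to 32 mm thick, no collar, top 170 mm above the bench; to be left there. z along it.
- scriber_mid (a point): Middle (handle) of a scriber standing in the block: slim black tapering handle up to 24 mm thick, no collar, top 163 mm above the bench; to be left there. z along it.
- spray_mid (a point): Middle of a spray bottle, 80 mm diameter, 195 mm tall, standing on the bench at the left (this point 100 mm above the bench); to be left upright. z along it.
Things that resemble listed ones, but are neither listed nor needed, are in the scene too. Leave any purple or red look-alike of the part that bears pin_knob alone.

How it is judged:
By the outcome, as a careful person would: the job done as asked, in the order asked, and still so for the second after the job is handed in, with the robot touching nothing.
It also fails if it takes over 69 s, if anything falls off the work surface, if the arm or the gripper's body presses on something with over 40 N, if the wrist force passes 120 N, or if a joint passes its speed limit or range.

### The arm

A 6-joint arm with a two-finger parallel gripper is mounted at the origin on the work surface. World frame = base frame: x ahead of the robot, y to its left, z up, the work surface at z = 0. Lengths are in m, angles in degrees, forces in N, time in s.
With the tool pointing down it reaches from about 0.3 to 0.75 m from the base axis. Payload 8.5 kg.
Tool frame: the origin (TCP) lies midway between the tips of the shut fingers; the grasp point (between the pads) lies bot.hold_point_z behind it (bot.hold_point_z is the distance from the TCP to the grasp point, in m); z points along the fingers, y is the line along which they close (so a half turn about z gives the same grasp; the last joint's range is limited). The gripper opens to 88 mm and grips with 3 to 60 N. Pads are 18 mm wide; open, the fingers measure 123 mm over their backs; the gripper's body (75 mm by 187 mm) begins 45 mm behind the grasp point.
Start: joints at [61.748, 21.807, 74.336, -0, 83.858, -12.336], TCP at [0.151, 0.529, 0.239] pointing down, gripper open.
Joint ranges: [-178.18, 178.18], [-50.72, 133.34], [12.68, 142.11], [-81.47, 261.47], [9.98, 163.14], [-165.26, 165.26]. Speed limits (degrees/s): [136.94, 136.94, 180, 180, 180, 180].

### API

Orientations are given as [roll, pitch, yaw] about the fixed x, y, z axes, in that order (R = Rz(yaw) Ry(pitch) Rx(roll)).
In Python, from rig import bot, cams, cut_out gives the robot as it stands.
- The arm moves only by the shell command python3 -m crank 'ROWS' [FORCE]. ROWS is JSON, a list of rows, each an object of numbers: "ax", "ay", "az": the turn, a rotation vector about the tool's x, y, z in rad; "tx", "ty", "tz": the shift along the tool's x, y, z in mm; "gripper": the finger opening in mm, from 0 to 88.1. A call has 1 to 10 rows; each row shifts and turns the commanded pose from where the row before left it, along the tool's axes as they then stand; what a row does not reach is not made up. A row lasts 1/8 s, in which the tool goes at most 62.5 mm and 10.7 degrees, less where a joint would pass 70% of its speed; a pose out of reach is approached as far as the arm can. A call is refused whole if a number of a shift passes 62.5 or a number of a turn 0.188, either way. A call with a gripper value outside its range is refused whole. The fingers move at their own pace and stop on an object; FORCE is the grip in N (left out, the last holds). Time passes only in rows, so rows that do not move let the fingers close. It gives the time, the measured TCP pose, the force, the opening and the grip force at its end, in the units of the state.
- bot.sense(): the state, without advancing time (a new reading comes with each control period).
- cams.read_camera(name): name is "scene" or "top" or "wrist"; returns the picture (384x512x3 uint8, red, green, blue); there is no depth.
- cams.camera_params(name): a dict with "K" (3x3 intrinsics, pixels), "R" (3x3) and "t" (3): a world point X has camera coordinates R X + t. Camera axes: x right, y down, z forward; pixel columns grow to the right and rows downward; lengths in m; the calibration is good to about 2 mm. A picture is of the moment at which its call begins: read the wrist's pose just before it. camera_params takes no time and is no camera call; for the wrist camera it gives the pose at the moment of the call.
- bot.hand_in(): hands the job in; it is judged then, once.
Trained networks look in the newest picture that a camera, given by its name, has taken for a name from the list of things; names that differ only in an ending like _2 or _b are one class to them, and where a whole thing is asked for, a point or a joint stands for the part that bears it (a point fixed in the world has none). Each returns a list of dicts, best first, with "p" (0 to 1); they miss things now and then, are a little off and sometimes report something else, mostly with a low value. They report only what shows in the picture. A call takes as long as a camera call. They do not tell look-alikes from the thing itself.
- cut_out(label, camera): "pixels" (384x512 bool, what is visible of it) and "extent" ([left, top, width, height] in pixels, round what is visible of it).
The state is a dict: "clock": time; "qpos": joint angles; "qd": joint speeds; "tau": joint torques, N m; "tool_pos": TCP position; "eef_rot": TCP orientation; "contact_force": force on the tool from outside, world axes, zero at the start; "moment": the same for the moment, N m; "gripper_width": opening from 0.0 (shut) to 1.0 (fully open); "finger_force": force on a finger pad.
Only numpy, scipy, OpenCV 4.12 (cv2) and the standard library are available. Lean on these libraries where they do the work, as an engineer would, in place of code of your own. Each camera call takes 0.05 s, during which the arm holds its last target. There are 200 camera calls.

## Working session

There is one attempt and no reset: what is moved stays moved. The work goes in short steps, Python scripts to look and compute and a shell command to move; the robot and the scene stay as the last step left them, time stands still between calls to the robot, and variables do not carry over. Pictures are saved under pics/ and viewed, at most 12 in all, crops included, and the job is handed in when it is done.

```bash
ls; mkdir -p pics; python3 - <<'E'
from rig import bot,cams,cut_out
import cv2,numpy as np
s=bot.sense();print(s['clock'],s['tool_pos'],s['eef_rot'],bot.hold_point_z)
ims=[]
for c in('scene','top'):
    im=cams.read_camera(c);cv2.imwrite(f'pics/{c}0.png',im[:,:,::-1])
    p=cams.camera_params(c);print(c,np.round(p['K'],1).tolist(),np.round(p['R'],4).tolist(),np.round(p['t'],4).tolist())
    for l in('lathe','switch_tip','lock_boss','pin_knob','block','driver_mid','scriber_mid','spray_mid'):
        r=cut_out(l,c)
        for d in r[:4]:
            ys,xs=np.nonzero(d['pixels']);print(l,round(d['p'],2),d['extent'],round(xs.mean(),1),round(ys.mean(),1),len(xs))
print(bot.sense()['clock'])
E
```

```text
pics
0.0 [0.15070791 0.52866192 0.23815532] [-1.79920937e+02 -1.81200556e-02  1.64082974e+02] 0.0187
scene [[465.9, 0.0, 249.7], [0.0, 465.9, 197.1], [0.0, 0.0, 1.0]] [[0.2755, 0.9612, 0.0155], [0.5973, -0.1585, -0.7862], [-0.7533, 0.2258, -0.6177]] [-0.1813, -0.1582, 1.869]
lathe 0.91 [196.7, 167.7, 161.8, 121.6] 287.2 242.0 9446
pin_knob 0.61 [80.5, 249.6, 21.0, 47.0] 89.9 268.3 360
pin_knob 0.6 [80.6, 221.7, 17.7, 42.6] 88.6 236.4 338
pin_knob 0.6 [169.2, 212.4, 10.1, 19.1] 174.4 221.0 188
pin_knob 0.56 [169.5, 233.1, 16.8, 42.4] 176.2 248.3 308
block 0.7 [111.0, 222.7, 47.2, 76.6] 134.8 264.5 1669
driver_mid 0.55 [129.7, 241.6, 13.3, 25.5] 135.2 252.4 234
scriber_mid 0.57 [117.4, 211.3, 9.6, 13.3] 121.7 216.0 81
spray_mid 0.76 [349.3, 150.1, 30.8, 61.4] 361.0 183.6 1105
spray_mid 0.16 [249.2, 213.9, 12.9, 11.6] 255.4 219.8 123
top [[376.4, 0.0, 257.1], [0.0, 376.4, 187.9], [0.0, 0.0, 1.0]] [[0.0041, -1.0, 0.0041], [-0.9952, -0.0044, -0.0978], [0.0978, -0.0037, -0.9952]] [0.021, 0.5309, 1.4756]
lathe 0.64 [179.5, 143.2, 120.7, 48.7] 232.0 166.3 4571
switch_tip 0.49 [201.1, 160.0, 7.5, 4.8] 204.7 162.1 42
pin_knob 0.59 [345.8, 180.9, 10.7, 7.2] 350.9 184.8 85
pin_knob 0.46 [309.0, 190.1, 7.1, 5.1] 313.8 190.9 56
pin_knob 0.43 [313.1, 162.0, 10.8, 8.4] 317.1 164.7 81
block 0.92 [330.9, 157.2, 27.8, 61.3] 343.4 189.3 1247
scriber_mid 0.48 [347.4, 201.5, 11.0, 8.7] 353.5 205.1 58
spray_mid 0.83 [121.4, 199.5, 38.9, 27.4] 141.0 213.0 579
0.9
```

View pics/scene0.png

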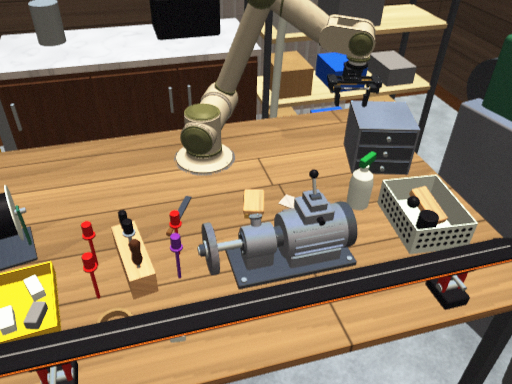

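View pics/top0.png

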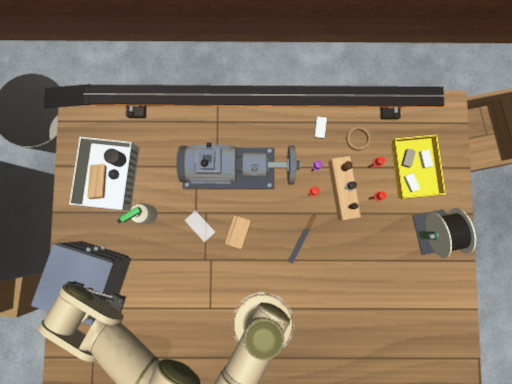

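```bash
python3 - <<'E'
import cv2,numpy as np
s=cv2.imread('pics/scene0.png');t=cv2.imread('pics/top0.png')
r=lambda a,f:cv2.resize(a,None,fx=f,fy=f,interpolation=cv2.INTER_CUBIC)
cv2.imwrite('pics/c1.png',np.vstack([r(s[160:290,190:365],4.5)[:,:780]]))
a=r(s[200:300,70:190],3.3);b=r(t[150:225,300:400],4);c=r(t[135:200,170:310],5.6)
W=800;o=np.zeros((600,800,3),np.uint8)
a=r(s[200:300,100:190],2.3)  # 207x230
b=r(t[150:225,300:395],3);c=r(t[138:200,170:310],5.6)
o[:230,:a.shape[1]]=a;o[:b.shape[0],300:300+b.shape[1]]=b;o[240:240+c.shape[0],:c.shape[1]]=c[:360]
cv2.imwrite('pics/c2.png',o)
E
```

```text
(no output)
```

View pics/c1.png

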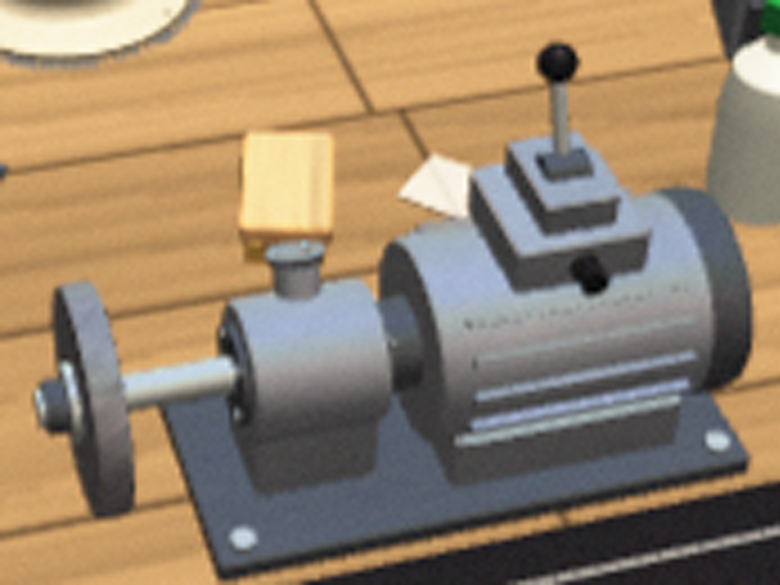

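View pics/c2.png

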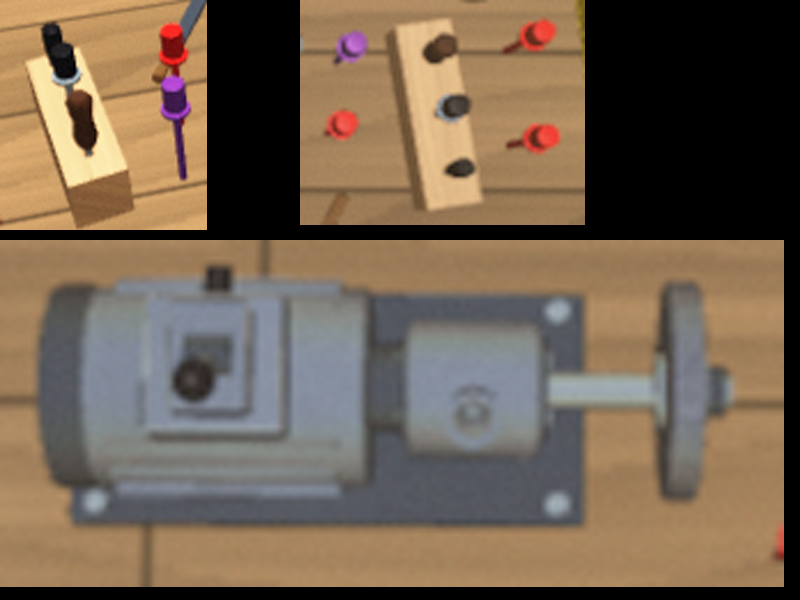

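```bash
cat > h.py <<'E'
import numpy as np
from rig import bot,cams,cut_out
from scipy.spatial.transform import Rotation as Ro
from scipy.optimize import least_squares
def proj(c,X):
    p=cams.camera_params(c) if isinstance(c,str) else c
    q=np.asarray(X)@np.array(p['R']).T+p['t'];q=q@np.array(p['K']).T;return q[...,:2]/q[...,2:]
def ray(c,uv,z):
    p=cams.camera_params(c) if isinstance(c,str) else c
    R=np.array(p['R']);C=-R.T@p['t'];d=R.T@np.linalg.solve(p['K'],[*uv,1]);return C+d*(z-C[2])/d[2]
def tri(obs):
    f=lambda X:np.concatenate([proj(c,X)-uv for c,uv in obs]);r=least_squares(f,[.5,0,.15]);return r.x,r.fun
def lw(th,P):
    c,s=np.cos(th[2]),np.sin(th[2]);P=np.asarray(P,float);return np.array([th[0]+c*P[0]-s*P[1],th[1]+s*P[0]+c*P[1],P[2]])
def T():
    s=bot.sense();return Ro.from_euler('xyz',s['eef_rot'],degrees=True).as_matrix(),np.array(s['tool_pos'])
def goto(R1,p1,start=None):
    "tool-frame rotvec (rad) and shift(mm) at the start frame"
    R,p=start or T();return Ro.from_matrix(R.T@R1).as_rotvec(),R.T@(np.asarray(p1)-p)*1000
E
python3 - <<'E'
from h import *
o=[('top',(204.5,163),(-.0336,.165,.2834)),('scene',(313.8,173.8),(-.0336,.165,.2834)),
('top',(254.5,166.9),(-.0313,0,.167)),('scene',(255.8,215.6),(-.0313,0,.167)),('scene',(211.1,247.8),(0,-.14,.1))]
f=lambda th:np.concatenate([proj(c,lw(th,P))-uv for c,uv,P in o])
r=least_squares(f,[.6,0,0]);print(r.x,np.round(r.fun,1))
th=r.x
for n,P in dict(tip=(-.0336,.165,.2834),boss=(-.0313,0,.167),wt=(0,-.14,.175)).items():print(n,lw(th,P))
print('pin',tri([('top',(351.7,185.7)),('scene',(127.8,227))]),ray('top',(351.7,185.7),.165),ray('scene',(127.8,227),.161))
print('driver',ray('top',(346.5,165.8),.16),'scriber',ray('top',(353,206),.155))
E
```

```text
[ 0.61764361  0.03543638 -0.02099208] [-0.6  0.1 -0.1  1.  -0.7  2.   0.   0.7 -0.5  1.1]
tip [0.58751446 0.20110531 0.2834    ]
boss [0.58635051 0.03609338 0.167     ]
wt [ 0.61470494 -0.10453278  0.175     ]
pin (array([ 0.52772087, -0.32002188,  0.15805754]), array([-0.24502932, -0.03397202, -0.18809165, -0.02335429])) [ 0.52686817 -0.31913067  0.165     ] [ 0.53140009 -0.31936819  0.161     ]
driver [ 0.60046907 -0.30288663  0.16      ] scriber [ 0.45381867 -0.32489935  0.155     ]
```

```bash
python3 -m crank '[{"az":-0.14,"tz":-15,"gripper":0},{"az":-0.138,"tz":-15},{"tx":-44,"ty":-36},{"tx":-44,"ty":-36},{"tx":-44,"ty":-36},{"tx":-44,"ty":-36},{"tx":-44,"ty":-36},{"tx":-44,"ty":-36},{"tx":-44,"ty":-36},{"tx":-40,"ty":-36}]' 10
```

```text
validation failed for argument at $[0]...
```

```bash
python3 -m crank '[{"ax":0,"ay":0,"az":-0.14,"tx":0,"ty":0,"tz":-15,"gripper":0},{"ax":0,"ay":0,"az":-0.138,"tx":0,"ty":0,"tz":-15,"gripper":0},{"ax":0,"ay":0,"az":0,"tx":-44,"ty":-36,"tz":0,"gripper":0},{"ax":0,"ay":0,"az":0,"tx":-44,"ty":-36,"tz":0,"gripper":0},{"ax":0,"ay":0,"az":0,"tx":-44,"ty":-36,"tz":0,"gripper":0},{"ax":0,"ay":0,"az":0,"tx":-44,"ty":-36,"tz":0,"gripper":0},{"ax":0,"ay":0,"az":0,"tx":-44,"ty":-36,"tz":0,"gripper":0},{"ax":0,"ay":0,"az":0,"tx":-44,"ty":-36,"tz":0,"gripper":0},{"ax":0,"ay":0,"az":0,"tx":-44,"ty":-36,"tz":0,"gripper":0},{"ax":0,"ay":0,"az":0,"tx":-40,"ty":-36,"tz":0,"gripper":0}]' 10
```

```text
clock: 2.15
tool_pos: [0.5002, 0.2395, 0.2688]
eef_rot: [180.0, 0.0, 180.0]
contact_force: [-0.3, 0.4, -0.2]
gripper_width: 0.007
finger_force: 0.0
```

```bash
python3 -m crank '[{"ax":0,"ay":0,"az":0,"tx":-10,"ty":-38,"tz":4,"gripper":0},{"ax":0,"ay":0,"az":0,"tx":-30,"ty":0,"tz":3,"gripper":0},{"ax":0,"ay":0,"az":0,"tx":-20,"ty":0,"tz":0,"gripper":0},{"ax":0,"ay":0,"az":0,"tx":-20,"ty":0,"tz":0,"gripper":0},{"ax":0,"ay":0,"az":0,"tx":-20,"ty":0,"tz":0,"gripper":0},{"ax":0,"ay":0,"az":0,"tx":-20,"ty":0,"tz":0,"gripper":0},{"ax":0,"ay":0,"az":0,"tx":-8,"ty":0,"tz":0,"gripper":0}]' 10
```

```text
clock: 3.02
tool_pos: [0.6242, 0.2029, 0.2607]
eef_rot: [-179.9, -0.6, -180.0]
contact_force: [-33.7, -2.4, 6.5]
gripper_width: 0.004
finger_force: 16.1
```

```bash
python3 -m crank '[{"ax":0,"ay":0,"az":0,"tx":40,"ty":0,"tz":0,"gripper":0},{"ax":0,"ay":0,"az":0,"tx":7,"ty":-58,"tz":0,"gripper":60},{"ax":0,"ay":0,"az":0,"tx":7,"ty":-58,"tz":0,"gripper":60},{"ax":0,"ay":0,"az":0,"tx":7,"ty":-58,"tz":0,"gripper":60},{"ax":0,"ay":0,"az":0,"tx":7,"ty":-58,"tz":0,"gripper":60},{"ax":0,"ay":0,"az":0,"tx":7,"ty":-58,"tz":0,"gripper":60},{"ax":0,"ay":0,"az":0,"tx":7,"ty":-58,"tz":0,"gripper":60},{"ax":0,"ay":0,"az":0,"tx":7,"ty":-58,"tz":0,"gripper":60},{"ax":0,"ay":0,"az":0,"tx":6,"ty":-58,"tz":0,"gripper":60},{"ax":0,"ay":0,"az":0,"tx":6,"ty":-56,"tz":-10,"gripper":60}]' 10
python3 - <<'E'
from h import *;import cv2
w=cams.camera_params('wrist');im=cams.read_camera('wrist');cv2.imwrite('pics/w1.png',im[:,:,::-1])
R,p=T();print(p)
for d in cut_out('pin_knob','wrist')[:3]:
    ys,xs=np.nonzero(d['pixels']);print(d['p'],d['extent'],xs.mean(),ys.mean())
print('expected',proj(w,np.array([.5275,-.3195,.181])),proj(w,np.array([.5275,-.3195,.161])))
t=cams.read_camera('top');s=cams.read_camera('scene')
r=lambda a:cv2.resize(a,None,fx=4,fy=4)
o=np.vstack([r(t[135:200,170:270]),r(s[160:225,265:365])]);o=np.hstack([o,cv2.resize(im,(400,300))[:0] if 0 else np.vstack([cv2.resize(im,(400,300)),np.zeros((220,400,3),np.uint8)])])
cv2.imwrite('pics/v1.png',o[:,:,::-1])
E
```

```text
clock: 4.28
tool_pos: [0.5253, -0.3187, 0.2713]
eef_rot: [180.0, -0.0, 180.0]
contact_force: [1.3, 0.1, 0.8]
gripper_width: 0.681
finger_force: 0.0
[ 0.52427255 -0.32512753  0.27222999]
0.91 [344.6, 147.0, 79.4, 38.2] 389.3204610951009 165.292795389049
0.87 [332.7, 212.4, 51.0, 53.3] 360.9732016925247 241.13399153737657
0.67 [110.2, 130.6, 67.6, 41.3] 137.1369463869464 149.8630536130536
expected [253.72529574 195.55863621] [253.72058052 189.32551998]
```

View pics/v1.png

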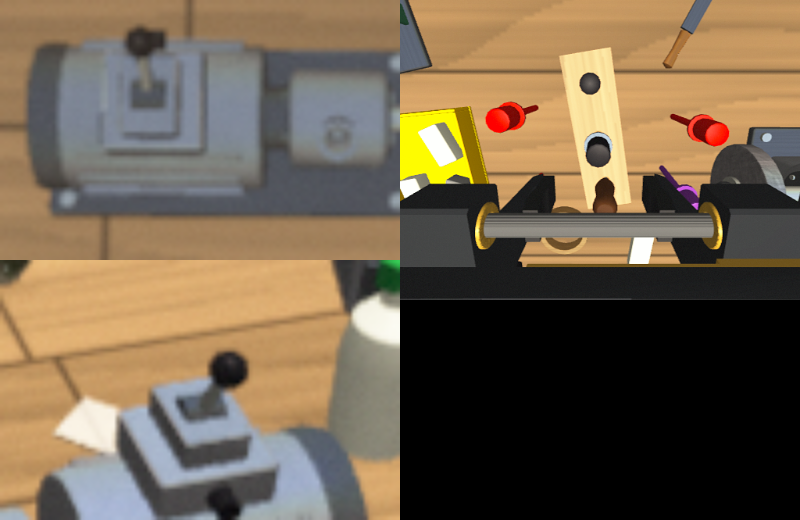

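```bash
python3 -m crank '[{"ax":0,"ay":0,"az":0,"tx":-3,"ty":6,"tz":40,"gripper":60},{"ax":0,"ay":0,"az":0,"tx":0,"ty":0,"tz":45,"gripper":60},{"ax":0,"ay":0,"az":0,"tx":0,"ty":0,"tz":40,"gripper":60},{"ax":0,"ay":0,"az":0,"tx":0,"ty":0,"tz":0,"gripper":20},{"ax":0,"ay":0,"az":0,"tx":0,"ty":0,"tz":0,"gripper":20},{"ax":0,"ay":0,"az":0,"tx":0,"ty":0,"tz":0,"gripper":20},{"ax":0,"ay":0,"az":0,"tx":0,"ty":0,"tz":0,"gripper":20}]' 25
```

```text
clock: 5.35
tool_pos: [0.5297, -0.3132, 0.1491]
eef_rot: [-179.6, 0.2, 180.0]
contact_force: [0.0, -7.4, 2.4]
gripper_width: 0.315
finger_force: 24.8
```

```bash
python3 -m crank '[{"ax":0,"ay":0,"az":0,"tx":0,"ty":0,"tz":-40,"gripper":20},{"ax":0,"ay":0,"az":0,"tx":0,"ty":0,"tz":-55,"gripper":20},{"ax":0,"ay":0,"az":0,"tx":0,"ty":0,"tz":-55,"gripper":20},{"ax":0,"ay":0,"az":0.02,"tx":0,"ty":0,"tz":-55,"gripper":20},{"ax":0,"ay":0,"az":0,"tx":3,"ty":55,"tz":0,"gripper":20},{"ax":0,"ay":0,"az":0,"tx":3,"ty":55,"tz":0,"gripper":20},{"ax":0,"ay":0,"az":0,"tx":3,"ty":55,"tz":0,"gripper":20},{"ax":0,"ay":0,"az":0,"tx":3,"ty":55,"tz":0,"gripper":20},{"ax":0,"ay":0,"az":0,"tx":0,"ty":50,"tz":0,"gripper":20},{"ax":0,"ay":0,"az":0,"tx":0,"ty":50,"tz":0,"gripper":20}]' 30
python3 - <<'E'
from h import *;import cv2
cams.read_camera('wrist');w=cams.camera_params('wrist');im=cams.read_camera('wrist')
R,p=T();print(p,bot.sense()['eef_rot'],bot.sense()['contact_force'])
cv2.imwrite('pics/w2.png',im[:,:,::-1])
for l in('lock_boss','lathe','pin_knob'):
  for d in cut_out(l,'wrist')[:2]:
    ys,xs=np.nonzero(d['pixels']);print(l,d['p'],d['extent'],xs.mean(),ys.mean())
print(proj(w,np.array([.5864,.0361,.167])),proj(w,np.array([.5875,.2011,.2834])),proj(w,np.array([.6147,-.1045,.175])))
E
```

```text
clock: 6.6
tool_pos: [0.5228, 0.0109, 0.3529]
eef_rot: [-180.0, 0.1, 178.9]
contact_force: [0.8, -0.1, -0.8]
gripper_width: 0.311
finger_force: 29.6
[0.52269526 0.01310205 0.35318354] [1.79962055e+02 1.24109207e-01 1.79148713e+02] [-0.18802125 -0.82766394  0.18332278]
lock_boss 0.63 [505.6, 80.6, 6.4, 23.2] 509.57142857142856 91.45238095238095
lathe 0.56 [142.7, 153.8, 357.3, 188.5] 352.6879717168507 205.3474219432748
pin_knob 0.97 [64.9, 143.7, 72.7, 28.0] 93.3828903654485 157.03488372093022
pin_knob 0.89 [222.0, 178.6, 64.6, 96.9] 253.30557658339643 235.82891748675246
[271.9243236  221.73103543] [481.22558448 272.02580749] [155.46771934 248.0199114 ]
```

View pics/w2.png

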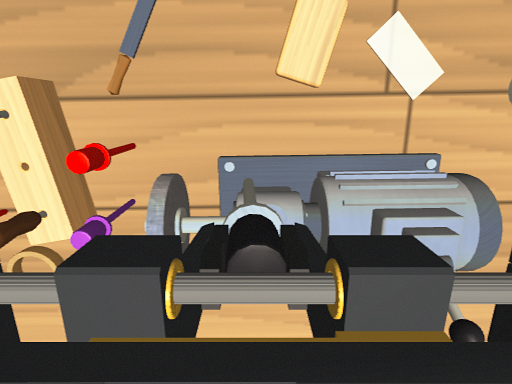

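```bash
python3 - <<'E'
from h import *
w=cams.camera_params('wrist');th=[.6176,.0354,-.021]
for P in [(-.047,-.045,.1),(-.047,.045,.1),(-.085,-.08,.012),(-.085,.2,.012),(-.075,-.151,.1),(-.075,-.129,.1),(-.068,.07,.1),(-.068,.285,.1)]:print(P,proj(w,lw(th,P)))
E
```

```text
(-0.047, -0.045, 0.1) [242.70080873 193.32933243]
(-0.047, 0.045, 0.1) [306.82393172 193.40219753]
(-0.085, -0.08, 0.012) [223.34391773 156.66458312]
(-0.085, 0.2, 0.012) [392.31925152 156.85561842]
(-0.075, -0.151, 0.1) [165.61600633 173.70907334]
(-0.075, -0.129, 0.1) [181.57647778 173.72716055]
(-0.068, 0.07, 0.1) [325.61694014 178.84030824]
(-0.068, 0.285, 0.1) [480.89617455 179.01639968]
```

```bash
python3 -m crank '[{"ax":0,"ay":0,"az":0,"tx":6,"ty":24,"tz":0,"gripper":20},{"ax":0,"ay":-0.145,"az":0,"tx":0,"ty":0,"tz":0,"gripper":20},{"ax":0,"ay":-0.145,"az":0,"tx":0,"ty":0,"tz":0,"gripper":20},{"ax":0,"ay":-0.146,"az":0,"tx":0,"ty":0,"tz":0,"gripper":20},{"ax":0,"ay":0,"az":0,"tx":8,"ty":0,"tz":0,"gripper":20},{"ax":0,"ay":0,"az":0,"tx":0,"ty":0,"tz":0,"gripper":20}]' 30
cat > plan.py <<'E'
from h import *
th=[.6176,.0354,-.021]
b=lw(th,(-.0313,0,.167));a=lw(th,(-.0313-np.sin(np.radians(25)),0,.167+np.cos(np.radians(25))))-b
def go(out,tcp_nose=.134):
    R,p=T();s=bot.sense()
    z=-a;y=np.array([-np.sin(th[2]),np.cos(th[2]),0]);x=np.cross(y,z)
    rv,d=goto(np.c_[x,y,z],b+a*(out+tcp_nose));print(round(s['clock'],2),'p',np.round(p,4),'rot',np.round(rv,3),'shift',np.round(d,1),'F',np.round(s['contact_force'],1),np.round(s['gripper_width']*88.1,1))
E
python3 - <<'E'
from plan import *;import cv2
cams.read_camera('top');w=cams.camera_params('wrist');im=cams.read_camera('wrist');go(.03)
print('boss',proj(w,b),'R tip expected')
cv2.imwrite('pics/w3.png',np.hstack([im[100:384,100:500],cv2.resize(cams.read_camera('scene')[120:262,200:400],None,fx=2,fy=2)])[:,:,::-1])
E
```

```text
clock: 7.6
tool_pos: [0.5104, 0.0326, 0.3485]
eef_rot: [-180.0, 24.8, 178.8]
contact_force: [-0.2, 0.3, -1.0]
gripper_width: 0.311
finger_force: 29.6
7.7 p [0.5112 0.0329 0.3485] rot [ 0.    -0.002  0.001] shift [ 8.6  4.8 32.2] F [-0.2  1.2 -1.2] 27.1
boss [258.72806223 161.81345175] R tip expected
```

View pics/w3.png

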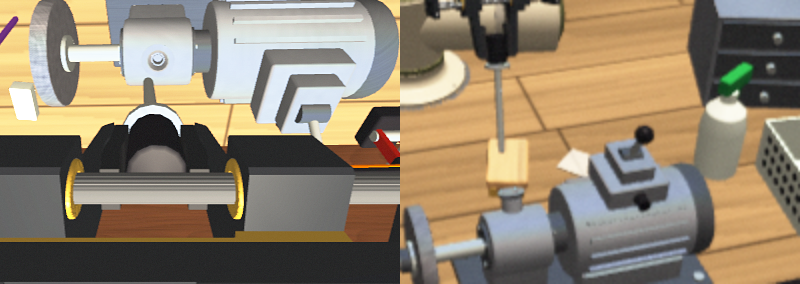

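```bash
python3 - <<'E'
from plan import *
w=cams.camera_params('wrist');R,p=T();print(w['K'][0][0])
print('nose',proj(w,p+R[:,2]*.134),'collar',proj(w,p+R[:,2]*.014),'boss',proj(w,b),'depth',(np.array(w['R'])@b+w['t'])[2])
E
```

```text
294.9132591980819
nose [254.6859997  180.97857446] collar [255.17377048 229.19087017] boss [258.44797818 161.57574168] depth 0.34475090929520313
```

```bash
python3 - <<'E'
import cv2
i=cv2.imread('pics/w3.png');cv2.imwrite('pics/w3z.png',cv2.resize(i[40:130,110:200],None,fx=6.5,fy=6.5,interpolation=cv2.INTER_CUBIC))
E
```

```text
(no output)
```

View pics/w3z.png

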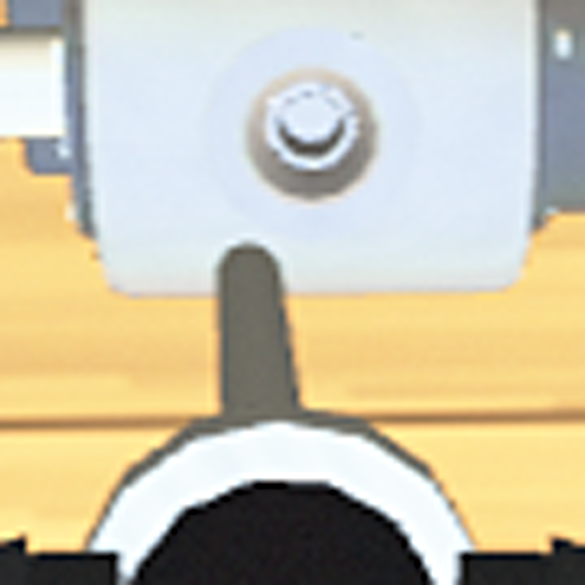

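```bash
python3 -m crank '[{"ax":-0.042,"ay":0,"az":0,"tx":0,"ty":0,"tz":0,"gripper":20},{"ax":0,"ay":0,"az":0,"tx":8.5,"ty":5,"tz":12,"gripper":20},{"ax":0,"ay":0,"az":0,"tx":0,"ty":0,"tz":10,"gripper":20},{"ax":0,"ay":0,"az":0,"tx":0,"ty":0,"tz":0,"gripper":20},{"ax":0,"ay":0,"az":0,"tx":0,"ty":0,"tz":0,"gripper":20}]' 30
python3 - <<'E'
from plan import *;import cv2
w=cams.camera_params('wrist');im=cams.read_camera('wrist');go(.0)
R,p=T()
print('boss',proj(w,b),'nose0',proj(w,p+R[:,2]*.134),'nose shifted',proj(w,p+R[:,2]*.134+R[:,1]*-.0062))
r=lambda a:cv2.resize(a,None,fx=6,fy=6,interpolation=cv2.INTER_CUBIC)
cv2.imwrite('pics/w4.png',r(im[140:230,210:310])[:,:,::-1])
E
```

```text
clock: 8.38
tool_pos: [0.5126, 0.0392, 0.3254]
eef_rot: [177.6, 25.0, 178.9]
contact_force: [-0.7, -0.4, -1.9]
gripper_width: 0.314
finger_force: 29.6
8.43 p [0.5125 0.0392 0.3255] rot [0.042 0.    0.001] shift [ 0.  -3.3 40.7] F [-0.2 -0.3 -1.3] 27.5
boss [246.4476799  172.39262878] nose0 [254.70359135 180.97902247] nose shifted [248.33249883 180.98064099]
```

View pics/w4.png

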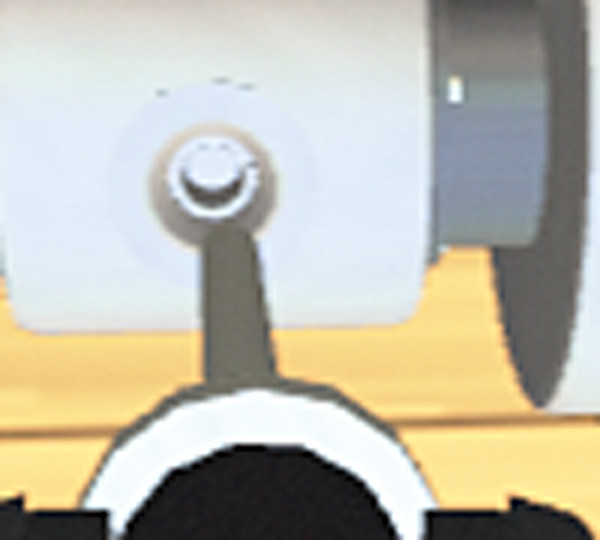

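```bash
python3 - <<'E'
from plan import *
w=cams.camera_params('wrist');R,p=T();Rc=np.array(w['R']);K=np.array(w['K'])
def pt(uv,near):
    d=(Rc@near+w['t'])[2];return Rc.T@(np.linalg.solve(K,[*uv,1])*d-w['t'])
n=pt((248,179.4),p+R[:,2]*.134-R[:,1]*.0062);bb=pt((245.5,171),b)
e=n-bb;y=np.array([-np.sin(th[2]),np.cos(th[2]),0]);x=np.cross(y,-a)
print('nose rel boss: x,y,out mm',e@x*1e3,e@y*1e3,e@a*1e3,'bb-b',(bb-b)*1e3)
print('advance 10mm along -a in tool',R.T@(-a)*10)
E
```

```text
nose rel boss: x,y,out mm -0.010661209285927196 1.8322689553333675 40.737819051733375 bb-b [-1.150154   -1.00852322 -1.01476604]
advance 10mm along -a in tool [ 1.61967902e-03 -4.23943013e-01  9.99100944e+00]
```

```bash
python3 -m crank '[{"ax":0,"ay":0,"az":0,"tx":0,"ty":-2.5,"tz":18,"gripper":20},{"ax":0,"ay":0,"az":0,"tx":0,"ty":-0.7,"tz":17,"gripper":20},{"ax":0,"ay":0,"az":0,"tx":0,"ty":-0.4,"tz":8,"gripper":20},{"ax":0,"ay":0,"az":0,"tx":0,"ty":-0.4,"tz":8,"gripper":20},{"ax":0,"ay":0,"az":0,"tx":0,"ty":-0.3,"tz":8,"gripper":20},{"ax":0,"ay":0,"az":0,"tx":0,"ty":0,"tz":0,"gripper":20}]' 30; python3 -c "
from plan import *
go(-.048)"
```

```text
clock: 9.18
tool_pos: [0.5371, 0.037, 0.271]
eef_rot: [177.6, 24.9, 178.9]
contact_force: [0.2, 0.0, -0.9]
gripper_width: 0.309
finger_force: 29.6
9.18 p [0.5371 0.037  0.271 ] rot [ 0.043 -0.001  0.001] shift [-0.7 -1.2 29.1] F [ 0.2  0.  -0.9] 27.2
```

```bash
python3 -m crank '[{"ax":0,"ay":0,"az":0,"tx":0,"ty":-0.3,"tz":8,"gripper":20},{"ax":0,"ay":0,"az":0,"tx":0,"ty":-0.3,"tz":8,"gripper":20},{"ax":0,"ay":0,"az":0,"tx":0,"ty":-0.2,"tz":6,"gripper":20},{"ax":0,"ay":0,"az":0,"tx":0,"ty":0,"tz":0,"gripper":20}]' 30; python3 -c "
from plan import *
go(-.048)"
```

```text
clock: 9.68
tool_pos: [0.5464, 0.0369, 0.2509]
eef_rot: [177.6, 24.9, 178.9]
contact_force: [-0.4, 0.6, -0.8]
gripper_width: 0.311
finger_force: 29.6
9.68 p [0.5464 0.0369 0.2509] rot [ 0.043 -0.001  0.001] shift [-0.7 -0.3  6.9] F [-0.4  0.6 -0.8] 27.4
```

```bash
python3 -m crank '[{"ax":0,"ay":0,"az":0,"tx":0,"ty":0,"tz":0,"gripper":50},{"ax":0,"ay":0,"az":0,"tx":0,"ty":0,"tz":0,"gripper":50},{"ax":0,"ay":0,"az":0,"tx":0,"ty":0,"tz":0,"gripper":50},{"ax":0,"ay":0,"az":0,"tx":0,"ty":0,"tz":-30,"gripper":50},{"ax":0,"ay":0,"az":0,"tx":0,"ty":0,"tz":-50,"gripper":50}]' 30
cat >> plan.py <<'E'
def wheel(phi,r):
    phi=np.radians(phi);c=lw(th,(0,-.14,.1))+[-.001,-.001,0]
    y=np.array([-np.sin(th[2]),np.cos(th[2]),0]);xl=np.array([np.cos(th[2]),np.sin(th[2]),0])
    out=-np.sin(phi)*xl+np.array([0,0,np.cos(phi)]);z=-out;x=np.cross(y,z);R1=np.c_[x,y,z];p1=c+out*r
    R,p=T();rv,d=goto(R1,p1);s=bot.sense();print('wheel rot',np.round(rv,3),'shift in cur frame',np.round(d,1),'in target frame',np.round(R1.T@(p1-p)*1e3,1),'F',np.round(s['contact_force'],1))
E
python3 - <<'E'
from plan import *
w=cams.camera_params('wrist')
cams.read_camera('wrist')
for l in('pin_knob',):
  for d in cut_out(l,'wrist')[:3]:
    ys,xs=np.nonzero(d['pixels']);print(l,d['p'],d['extent'],xs.mean(),ys.mean())
print('exp knob top',proj(w,b+a*.118),'center',proj(w,b+a*.098))
for q in(25,40,45):wheel(q,.05);wheel(q,.13)
E
```

```text
clock: 10.3
tool_pos: [0.512, 0.0342, 0.3237]
eef_rot: [177.6, 24.8, 178.9]
contact_force: [0.5, 0.3, -0.5]
gripper_width: 0.566
finger_force: 0.0
pin_knob 0.78 [31.5, 124.1, 72.1, 81.1] 60.149881516587676 171.0936018957346
pin_knob 0.67 [0.2, 57.4, 85.3, 70.4] 32.017779705117086 95.9163052905464
pin_knob 0.61 [230.0, 160.3, 44.0, 52.0] 252.63474524248005 184.82750153468385
exp knob top [256.31907185 208.24707534] center [255.02225967 200.09912384]
wheel rot [0.041 0.008 0.002] shift in cur frame [   4.5 -145.7  195.7] in target frame [   2.6 -137.5  201.5] F [ 0.2 -0.2 -0.7]
wheel rot [0.041 0.008 0.002] shift in cur frame [   3.9 -142.4  115.7] in target frame [   2.6 -137.5  121.5] F [ 0.2 -0.2 -0.7]
wheel rot [ 0.041 -0.253 -0.003] shift in cur frame [  17.5 -145.7  197.2] in target frame [  67.6 -137.5  192.2] F [ 0.2 -0.2 -0.7]
wheel rot [ 0.041 -0.253 -0.003] shift in cur frame [  37.6 -142.5  119.9] in target frame [  67.6 -137.5  112.2] F [ 0.2 -0.2 -0.7]
wheel rot [ 0.041 -0.341 -0.005] shift in cur frame [  21.7 -145.7  198.5] in target frame [  88.4 -137.5  185.4] F [ 0.2 -0.2 -0.7]
wheel rot [ 0.041 -0.341 -0.005] shift in cur frame [  48.4 -142.6  123.2] in target frame [  88.4 -137.5  105.4] F [ 0.2 -0.2 -0.7]
```

```bash
python3 -m crank '[{"ax":0.041,"ay":-0.17,"az":0,"tx":0,"ty":-10,"tz":0,"gripper":50},{"ax":0,"ay":-0.17,"az":0,"tx":0,"ty":-10,"tz":0,"gripper":50},{"ax":0,"ay":0,"az":0,"tx":29,"ty":-40,"tz":0,"gripper":50},{"ax":0,"ay":0,"az":0,"tx":29,"ty":-40,"tz":10,"gripper":50},{"ax":0,"ay":0,"az":0,"tx":29,"ty":-38,"tz":45,"gripper":50},{"ax":0,"ay":0,"az":0,"tx":0,"ty":0,"tz":40,"gripper":50},{"ax":0,"ay":0,"az":0,"tx":0,"ty":0,"tz":0,"gripper":50}]' 5
python3 -c "
from plan import *
wheel(45,.05)"
```

```text
clock: 11.28
tool_pos: [0.5146, -0.0978, 0.2008]
eef_rot: [179.6, 44.0, 178.4]
contact_force: [-0.1, 0.3, -0.1]
gripper_width: 0.565
finger_force: 0.0
wheel rot [ 0.003 -0.017 -0.005] shift in cur frame [-0.4 -5.9 91.4] in target frame [ 1.2 -5.7 91.4] F [-0.1  0.3 -0.1]
```

```bash
python3 -m crank '[{"ax":0,"ay":-0.017,"az":0,"tx":0,"ty":-6,"tz":0,"gripper":50},{"ax":0,"ay":0,"az":0,"tx":0,"ty":0,"tz":45,"gripper":50},{"ax":0,"ay":0,"az":0,"tx":0,"ty":0,"tz":45,"gripper":50},{"ax":0,"ay":0,"az":0,"tx":0,"ty":0,"tz":0,"gripper":12},{"ax":0,"ay":0,"az":0,"tx":0,"ty":0,"tz":0,"gripper":12},{"ax":0,"ay":0,"az":0,"tx":0,"ty":0,"tz":0,"gripper":12},{"ax":0,"ay":0,"az":0,"tx":0,"ty":0,"tz":0,"gripper":12}]' 6
python3 -c "
from plan import *
wheel(45,.05)"
```

```text
clock: 12.15
tool_pos: [0.5862, -0.1023, 0.158]
eef_rot: [-179.8, 43.8, 177.9]
contact_force: [4.6, -12.5, -7.6]
gripper_width: 0.307
finger_force: 6.0
wheel rot [-0.014 -0.021 -0.011] shift in cur frame [21.3 -2.8 11. ] in target frame [21.5 -2.7 10.5] F [  4.6 -12.5  -7.6]
```

```bash
python3 -c "
from plan import *
s=bot.sense();print(np.round(s['qpos'],1),np.round(s['tau'],1),s['tool_pos'],s['contact_force'],s['moment'])
import cv2
i=cams.read_camera('scene');j=cams.read_camera('wrist')
print(bot.sense()['contact_force'],bot.sense()['tool_pos'])
o=np.hstack([cv2.resize(i[150:300,180:320],(420,450)),cv2.resize(j,(380,285)) if 0 else np.vstack([cv2.resize(j,(380,285)),np.zeros((165,380,3),np.uint8)])])
cv2.imwrite('pics/v2.png',o[:,:,::-1])
"
```

```text
[ -29.1   20.7  106.4   57.    21.8 -165.2] [  6.7 -40.9 -14.7   1.1   2.1   0. ] [ 0.58616442 -0.10226324  0.15799659] [  4.58780151 -12.45108611  -7.63287734] [-1.21974474  0.76126195 -1.21552903]
[  2.97291602 -12.57098883  -7.36213391] [ 0.58616103 -0.1023157   0.15798391]
```

View pics/v2.png

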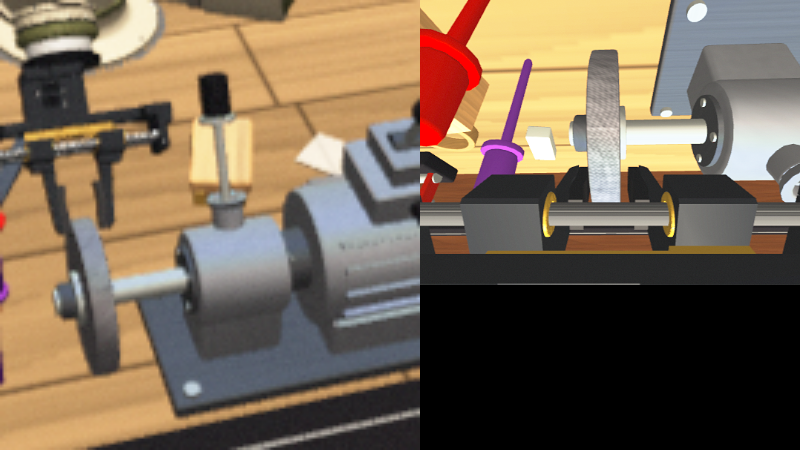

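```bash
python3 -m crank '[{"ax":0,"ay":0,"az":0,"tx":0,"ty":0,"tz":0,"gripper":50},{"ax":0,"ay":0,"az":0,"tx":0,"ty":0,"tz":0,"gripper":50},{"ax":0,"ay":0,"az":0,"tx":0,"ty":0,"tz":-35,"gripper":50},{"ax":0,"ay":0.14,"az":0,"tx":0,"ty":0,"tz":-35,"gripper":50},{"ax":0,"ay":0.14,"az":0,"tx":0,"ty":0,"tz":0,"gripper":50},{"ax":0,"ay":0,"az":0,"tx":0,"ty":0,"tz":0,"gripper":50}]' 6
python3 -c "
from plan import *
wheel(28,.05);print(bot.sense()['qpos'])"
```

```text
clock: 13.0
tool_pos: [0.5499, -0.0943, 0.2008]
eef_rot: [179.3, 31.0, 178.6]
contact_force: [0.5, 0.2, -0.2]
gripper_width: 0.568
finger_force: 0.0
wheel rot [ 0.012  0.052 -0.002] shift in cur frame [ -5.6 -10.7  69.3] in target frame [-9.2 -9.9 69. ] F [ 0.5  0.2 -0.2]
[ -28.44973139   14.56180299   99.03280979   22.15495866   40.73340297
 -130.89752485]
```

```bash
python3 -m crank '[{"ax":0.012,"ay":0.052,"az":0,"tx":0,"ty":0,"tz":0,"gripper":50},{"ax":0,"ay":0,"az":0,"tx":-9,"ty":-10,"tz":10,"gripper":50},{"ax":0,"ay":0,"az":0,"tx":0,"ty":0,"tz":30,"gripper":50},{"ax":0,"ay":0,"az":0,"tx":0,"ty":0,"tz":29,"gripper":50},{"ax":0,"ay":0,"az":0,"tx":0,"ty":0,"tz":0,"gripper":12},{"ax":0,"ay":0,"az":0,"tx":0,"ty":0,"tz":0,"gripper":12},{"ax":0,"ay":0,"az":0,"tx":0,"ty":0,"tz":0,"gripper":12},{"ax":0,"ay":0,"az":0,"tx":0,"ty":0,"tz":0,"gripper":12}]' 6
python3 -c "
from plan import *
wheel(28,.05);print(bot.sense()['qpos'])"
```

```text
clock: 14.0
tool_pos: [0.5887, -0.1049, 0.1432]
eef_rot: [179.8, 27.8, 178.5]
contact_force: [-2.7, 4.4, 3.9]
gripper_width: 0.253
finger_force: 6.0
wheel rot [ 0.001 -0.003 -0.004] shift in cur frame [-1.8 -0.2 -0.2] in target frame [-1.8 -0.2 -0.2] F [-2.7  4.4  3.9]
[ -26.34838732   23.14181587   95.7516187    19.26164546   37.14638852
 -127.88404984]
```

```bash
python3 -m crank '[{"ax":0,"ay":0.08,"az":0,"tx":-4,"ty":0,"tz":0.2,"gripper":12},{"ax":0,"ay":0.08,"az":0,"tx":-4,"ty":0,"tz":0.2,"gripper":12},{"ax":0,"ay":0.08,"az":0,"tx":-4,"ty":0,"tz":0.2,"gripper":12},{"ax":0,"ay":0.08,"az":0,"tx":-4,"ty":0,"tz":0.2,"gripper":12},{"ax":0,"ay":0.08,"az":0,"tx":-4,"ty":0,"tz":0.2,"gripper":12},{"ax":0,"ay":0.08,"az":0,"tx":-4,"ty":0,"tz":0.2,"gripper":12},{"ax":0,"ay":0.08,"az":0,"tx":-4,"ty":0,"tz":0.2,"gripper":12},{"ax":0,"ay":0.08,"az":0,"tx":-4,"ty":0,"tz":0.2,"gripper":12},{"ax":0,"ay":0.08,"az":0,"tx":-4,"ty":0,"tz":0.2,"gripper":12},{"ax":0,"ay":0.08,"az":0,"tx":-4,"ty":0,"tz":0.2,"gripper":12}]' 6
cat >> plan.py <<'E'
def knob():
    cams.read_camera('scene')
    for d in cut_out('pin_knob','scene'):
        e=d['extent']
        if 225<e[0]<290: ys,xs=np.nonzero(d['pixels']);print('knob',round(d['p'],2),np.round(e,1),xs.mean(),ys.mean())
    print('riding',proj('scene',b+a*.098),'dropped',proj('scene',b+a*.040),'home',proj('scene',b+a*.026))
    im=cams.read_camera('scene');return im
E
python3 -c "
from plan import *
wheel(-18,.05);im=knob();import cv2;cv2.imwrite('pics/s5.png',cv2.resize(im[170:260,190:310],None,fx=6,fy=6)[:,:,::-1])"
```

```text
clock: 15.25
tool_pos: [0.6266, -0.1048, 0.1462]
eef_rot: [179.7, -18.4, 178.7]
contact_force: [-8.4, 6.1, 3.7]
gripper_width: 0.252
finger_force: 6.0
wheel rot [ 0.006 -0.006 -0.001] shift in cur frame [-1.9 -1.  -2.1] in target frame [-2.  -1.  -2.1] F [-8.4  6.1  3.7]
knob 0.54 [249.8 193.9  12.3  19.3] 254.15757575757576 203.78181818181818
riding [252.63211068 182.97070952] dropped [254.51706865 202.85860832] home [254.96613977 207.596688  ]
```

```bash
python3 -m crank '[{"ax":0,"ay":0,"az":0,"tx":0,"ty":0,"tz":0,"gripper":50},{"ax":0,"ay":0,"az":0,"tx":0,"ty":0,"tz":0,"gripper":50},{"ax":0,"ay":0,"az":0,"tx":0,"ty":0,"tz":-50,"gripper":50},{"ax":0,"ay":0,"az":0,"tx":0,"ty":0,"tz":-55,"gripper":50},{"ax":0,"ay":-0.185,"az":0,"tx":0,"ty":0,"tz":0,"gripper":0},{"ax":0,"ay":-0.185,"az":0,"tx":0,"ty":0,"tz":0,"gripper":0},{"ax":0,"ay":-0.185,"az":0,"tx":0,"ty":0,"tz":0,"gripper":0},{"ax":0,"ay":-0.185,"az":0,"tx":0,"ty":0,"tz":0,"gripper":0},{"ax":0,"ay":0,"az":0,"tx":0,"ty":0,"tz":0,"gripper":0}]' 20
python3 -c "
from plan import *
go(.09,0)"
```

```text
clock: 16.52
tool_pos: [0.6579, -0.1072, 0.2447]
eef_rot: [179.8, 24.1, 178.4]
contact_force: [0.5, -0.4, 0.7]
gripper_width: 0.028
finger_force: 0.0
16.52 p [ 0.6579 -0.1072  0.2447] rot [ 0.001 -0.015 -0.006] shift [102.  141.2 -49.5] F [ 0.5 -0.4  0.7] 2.5
```

```bash
python3 -m crank '[{"ax":0,"ay":-0.015,"az":-0.006,"tx":40,"ty":0,"tz":-50,"gripper":0},{"ax":0,"ay":0,"az":0,"tx":40,"ty":30,"tz":0,"gripper":0},{"ax":0,"ay":0,"az":0,"tx":22,"ty":55,"tz":0,"gripper":0},{"ax":0,"ay":0,"az":0,"tx":0,"ty":55,"tz":0,"gripper":0},{"ax":0,"ay":0,"az":0,"tx":0,"ty":0,"tz":0,"gripper":0},{"ax":0,"ay":0,"az":0,"tx":0,"ty":0,"tz":0,"gripper":0}]' 20
python3 -c "
from plan import *
go(.065,0)"
```

```text
clock: 17.27
tool_pos: [0.5523, 0.0346, 0.2476]
eef_rot: [-179.9, 25.1, 179.0]
contact_force: [0.7, 0.7, -0.4]
gripper_width: 0.005
finger_force: 0.0
17.27 p [0.5523 0.0346 0.2476] rot [0.    0.002 0.003] shift [ 3.4  2.2 22.4] F [ 0.7  0.7 -0.4] 0.5
```

```bash
python3 -m crank '[{"ax":0,"ay":0,"az":0,"tx":3,"ty":1.5,"tz":12,"gripper":0},{"ax":0,"ay":0,"az":0,"tx":0,"ty":0,"tz":10,"gripper":0},{"ax":0,"ay":0,"az":0,"tx":0,"ty":0,"tz":5,"gripper":0},{"ax":0,"ay":0,"az":0,"tx":0,"ty":0,"tz":5,"gripper":0},{"ax":0,"ay":0,"az":0,"tx":0,"ty":0,"tz":4,"gripper":0},{"ax":0,"ay":0,"az":0,"tx":0,"ty":0,"tz":4,"gripper":0},{"ax":0,"ay":0,"az":0,"tx":0,"ty":0,"tz":0,"gripper":0}]' 20
python3 -c "
from plan import *
go(.046,0)"
```

```text
clock: 18.15
tool_pos: [0.565, 0.0355, 0.2101]
eef_rot: [-179.9, 25.2, 178.9]
contact_force: [-13.4, -1.9, 14.8]
gripper_width: 0.005
finger_force: 9.1
18.15 p [0.565  0.0355 0.2101] rot [-0.001  0.003  0.002] shift [-1.1  1.   2.1] F [-13.4  -1.9  14.8] 0.4
```

```bash
python3 -m crank '[{"ax":0,"ay":0,"az":0,"tx":0,"ty":0,"tz":1,"gripper":0},{"ax":0,"ay":0,"az":0,"tx":0,"ty":0,"tz":1,"gripper":0},{"ax":0,"ay":0,"az":0,"tx":0,"ty":0,"tz":0,"gripper":0}]' 20
python3 -c "
from plan import *
go(.046,0)"
```

```text
clock: 18.52
tool_pos: [0.5652, 0.0355, 0.21]
eef_rot: [-179.9, 25.2, 178.9]
contact_force: [-26.9, -3.7, 30.3]
gripper_width: 0.008
finger_force: 19.4
18.52 p [0.5652 0.0355 0.21  ] rot [-0.001  0.004  0.002] shift [-1.   1.   1.9] F [-26.9  -3.7  30.3] 0.7
```

```bash
python3 -m crank '[{"ax":0,"ay":0,"az":0,"tx":0,"ty":0,"tz":-10,"gripper":0},{"ax":0,"ay":0,"az":0,"tx":0,"ty":0,"tz":-60,"gripper":0},{"ax":0,"ay":0,"az":0,"tx":30,"ty":0,"tz":-60,"gripper":0},{"ax":0,"ay":0,"az":0,"tx":60,"ty":0,"tz":-10,"gripper":0},{"ax":0,"ay":0,"az":0,"tx":50,"ty":0,"tz":0,"gripper":0},{"ax":0,"ay":0,"az":0,"tx":0,"ty":0,"tz":0,"gripper":0}]' 20
python3 -c "
from plan import *
im=knob();import cv2
j=cams.read_camera('wrist');w=cams.camera_params('wrist');u,v=proj(w,b+a*.03).astype(int);print(u,v)
t=cams.read_camera('top')
r=lambda a,f:cv2.resize(a,None,fx=f,fy=f,interpolation=cv2.INTER_CUBIC)
o=np.zeros((600,800,3),np.uint8)
A=r(im[180:250,225:290],6)[:400,:400];o[:A.shape[0],:A.shape[1]]=A
y0,x0=max(0,v-50),max(0,min(u-50,412));B=r(j[y0:y0+100,x0:x0+100],4);o[:B.shape[0],400:400+B.shape[1]]=B
C=r(im[140:290,70:400],1.2)[:180];o[420:420+C.shape[0],:C.shape[1]]=C
D=r(t[135:235,110:390],1.4);o[420:420+D.shape[0],400:400+D.shape[1]]=D
cv2.imwrite('pics/v3.png',o[:,:,::-1])"
```

```text
clock: 19.27
tool_pos: [0.3811, 0.04, 0.2704]
eef_rot: [180.0, 25.0, 178.8]
contact_force: [0.8, -0.9, -0.9]
gripper_width: 0.005
finger_force: 0.0
knob 0.69 [249.6 196.9  13.3  19.5] 254.36746987951807 208.56024096385542
riding [252.63211068 182.97070952] dropped [254.51706865 202.85860832] home [254.96613977 207.596688  ]
255 293
```

View pics/v3.png

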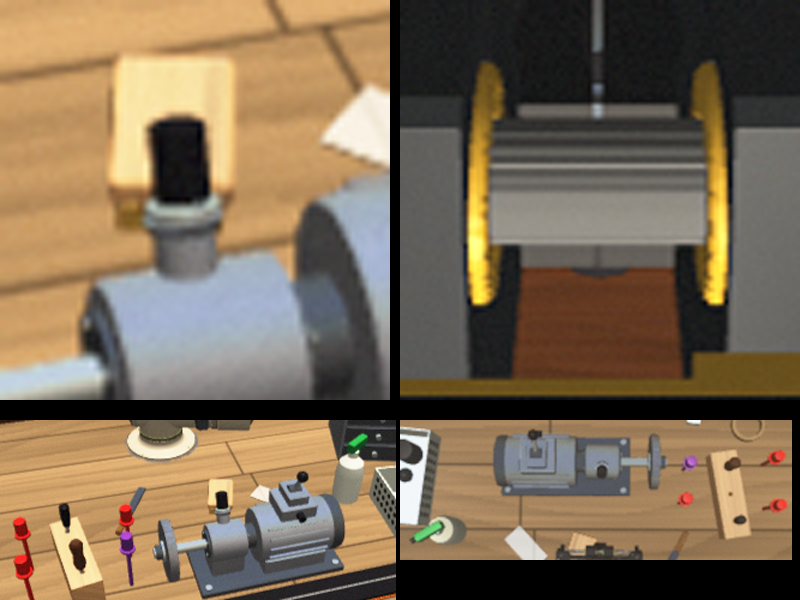

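The enlarged view (collar at about (183,212) in its scene crop) shows the collar sitting on the bore rim. The lever leans away, the two other tools stand in the block, and the bottle is upright.

```bash
python3 -c "
from rig import bot
print(bot.hand_in())"
```

```text
the job is handed in; nothing more can be done
None
```

I handed the job in at about 19.5 s: the lever is off, the pin is pushed home with its collar on the bore rim, and the other two tools and the spray bottle are still standing. During the final push the fingers pressed on the pin with about 40 N, and on my first try at the wheel the last joint ran up to its range limit (-165.2 of -165.26 degrees).

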